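# Shift the feed gearbox lever into the pinned gate slot

## Task

Set the feed on the bench gearbox: with the fingertips, push the ball-knob lever out of the left-hand lane, across the neutral channel of the gate, and fully home into the slot that has the small T-bar set pin standing beyond its end (the other slots have only flat round plugs). Push it gently and leave the loose tools and containers where they are.

Things in the scene. Friction and masses are not known exactly. Their poses are not given: they have to be found in the camera images.
- gearbox: Grey gearbox fixed to the bench: base flange 250 x 250 x 14 mm, housing 220 x 220 mm, flat steel top plate 110 mm above the bench. Origin: on the bench, straight below the gate's centre. x axis from its front (ribbed, towards the robot) to its back, y to its left, z up; turned up to 0.5 rad about z.
- gate_centre (a point): Centre of the gate, on the plate's top; axes as the gearbox. Three lanes along x at y = +28 (left), 0 (middle), -28 mm (right), each 15 mm wide, open from x = -34 to +34 mm, joined only by the neutral channel, 15 mm wide, along y at x = 0. So each lane has a back (+x) and a front (-x) slot. The bars between lanes have corners rounded by 4 mm.
- lever_throw (a joint): Lean of the lever along the lanes, rad: 0 in the neutral channel, positive to the gearbox's +x (back slots); stops at +0.27 and -0.27, which is fully home. Starts anywhere from -0.25 to +0.25. The lever stays where it is left (friction: about 2 to 3 N at the knob moves it).
- lever_cross (a joint): Lean of the lever across the lanes, rad, positive to the gearbox's +y: +0.302 in the left lane (its start), 0 in the middle lane, -0.302 in the right lane; stops 0.012 rad beyond the outer lanes. Changes only while the lever is in the neutral channel. Same friction; about 0.027 rad of play either way in a lane.
- knob (a point): Centre of the lever's black ball knob, 32 mm diameter, on a 10 mm round rod. The lever leans about a pivot 20 mm above the gearbox's origin; the knob is 170 mm from it: in the gearbox's frame x = 170 sin(throw), y = 170 sin(cross) cos(throw), z = 20 + 170 cos(cross) cos(throw) mm; so 190 mm up when upright, 176 mm in an outer slot's end.
- rod_at_gate (a point): Point on the lever's axis 95.5 mm from the pivot, about where the rod passes through the gate plate. With the lever fully home it is about 45 mm from the axis of that slot's pin or plug.
- set_pin: Steel T-bar set pin beyond the end of the wanted slot: 10 mm stem, 10 mm cross bar 36 mm long along the gearbox's y, top 38 mm above the plate. Origin: its axis at the plate's top, axes as the gearbox, at x = +70 (back slot) or -70 mm (front), y = 0 (middle lane) or -28 mm (right) from the gate's centre. The other slots have flat round plugs there, 20 mm across, 3 mm high.
- socket: Loose steel socket bit standing on the plate's front right corner, 24 mm diameter, 26 mm tall; origin under its centre. Leave alone.
- oil_bottle: Loose small red bottle, 48 mm diameter, 110 mm tall, on the bench to the left of the gearbox; origin under its centre. Leave alone.
- wrench: Loose wrench 170 mm long lying to the right of the gearbox; origin under its middle. Leave alone.
- screwdriver: Loose screwdriver 190 mm long on the bench's left; origin under its middle. Leave alone.
- tape: Loose roll of tape, 90 mm across and 20 mm high, on the bench's left; origin under its centre. Leave alone.
- tin: Loose small open tin, 76 mm across, 35 mm high, on the bench's right; origin under its centre. Leave alone.
- hammer: Loose hammer 250 mm long on the bench's right; origin under its middle. Leave alone.

How it is judged (in metres and radians):
On the way, in this order (a step that is already met when the one before it is completed fails the run):
1. the lever is in the neutral channel between the left and the middle lane (value of joint lever_cross below 0.22 rad and value of joint lever_throw between -0.08 and 0.08 rad), for 0.05 s.
2. the lever is home in the slot with the set pin (horizontal distance between rod_at_gate and set_pin below 0.05 m and y of rod_at_gate in the frame of set_pin between -0.012 and 0.012 m and (value of joint lever_throw above 0.22 rad or value of joint lever_throw below -0.22 rad)), for 0.2 s.
At the end, for the whole second after the job is handed in: The lever rests in the set pin's slot, leaning over 0.22 of the possible 0.27 rad along the lane; the rod at the gate is within 50 mm of the pin's axis (45 when home) and 12 mm of its lane; loose things within 20 (socket, bottle) or 30 mm of their starts (all of step 2 and velocity of joint lever_throw between -0.05 and 0.05 rad/s and distance of each of socket, oil_bottle from where it was at the start of the episode below 0.02 m and distance of each of wrench, screwdriver, tape, tin, hammer from where it was at the start of the episode below 0.03 m); the robot touches nothing.
It fails at once if the gearbox or its lever is pushed or squeezed with more than 35 N (contact force between the fingers and gearbox above 35 N).
It fails at once if the socket bit or the oil bottle is shifted or lifted by more than 20 mm (distance of any of socket, oil_bottle from where it was at the start of the episode above 0.02 m).
It fails at once if a loose tool, the tape or the tin is shifted or lifted by more than 30 mm (distance of any of wrench, screwdriver, tape, tin, hammer from where it was at the start of the episode above 0.03 m).
It also fails if it takes over 64 s, if anything falls off the work surface, if the arm or the gripper's body presses on something with over 40 N, if the wrist force passes 120 N, or if a joint passes its speed limit or range.

## Robot

A 6-joint arm with a two-finger parallel gripper is mounted at the origin on the work surface. World frame = base frame: x ahead of the robot, y to its left, z up, the work surface at z = 0. Lengths are in m, angles in degrees, forces in N, time in s.
With the tool pointing down it reaches from about 0.35 to 0.85 m from the base axis. Payload 8.1 kg.
Tool frame: the origin (TCP) lies midway between the tips of the shut fingers; the grasp point (between the pads) lies 19 mm behind it; z points along the fingers, y is the direction in which the jaws open and shut (so a half turn about z gives the same grasp; the last joint's range is limited). The gripper opens to 93 mm and grips with 3 to 60 N. Pads are 15 mm wide; open, the fingers measure 128 mm over their backs; the gripper's body (75 mm by 188 mm) begins 65 mm behind the grasp point.
Start: joints at [69.649, 7.471, 85.268, -0, 87.261, -4.893], TCP at [0.16, 0.578, 0.219] pointing down, gripper open.
Joint ranges: [-169.43, 169.43], [-51.17, 129.36], [1.28, 143.12], [-76.62, 256.62], [0, 156.53], [-152.29, 152.29]. Speed limits (degrees/s): [136.94, 136.94, 159.86, 180, 180, 180].

## Interface

Orientations are given as [roll, pitch, yaw] about the fixed x, y, z axes, in that order (R = Rz(yaw) Ry(pitch) Rx(roll)).
In Python, from workcell import r gives the robot as it stands.
- The arm moves only by the tool play_rows, never from a script. Its argument "plan" is a list of rows, each a list of 3 entries, a list of its own where there are three numbers: the shift along the tool's x, y, z scaled (see below), then the turn, a rotation vector about the tool's x, y, z scaled (see below), then the finger opening in mm, from 0 to 93. In form: [[[x, y, z], [wx, wy, wz], claw], ...]. A call has 1 to 5 rows; each row shifts and turns the pose as measured when the row begins, along the tool's axes as they then stand; what a row does not reach is not made up. The controller multiplies each number of a shift by 0.8 m and each number of a turn by 45 degrees. A row lasts 1/8 s, in which the tool goes at most 62.5 mm and 10.7 degrees, less where a joint would pass 70% of its speed; a pose out of reach is approached as far as the arm can. A call with a number of a shift or a turn outside -1 to 1 is refused whole. A call with a gripper value outside its range is refused whole. The fingers move at their own pace and stop on an object; "force" is the grip in N (left out, the last holds). Time passes only in rows, so rows that do not move let the fingers close. It gives the time, the measured TCP pose, the force and the opening at its end, in the units of the state.
- r.observe(): the state, without advancing time (a new reading comes with each control period).
- r.capture(name): name is "side" or "top" or "wrist"; returns a dict with "color" (420x560x3 uint8, red, green, blue), "mtx" (3x3 intrinsics, pixels), "dist_coeffs" ([k1, k2, p1, p2, k3] as OpenCV has them; the pictures are not rectified), "rvec" (rotation vector, rad) and "tvec" (3), from world to camera coordinates, as OpenCV has them. Camera axes: x right, y down, z forward; pixel columns grow to the right and rows downward; lengths in m; the calibration is good to about 2 mm. A picture is of the moment at which its call begins. There is no depth.
- r.finish_job(): hands the job in, once; it reports no verdict.
The state is a dict: "t": time; "joint_positions": joint angles; "qd": joint speeds; "tau": joint torques, N m; "eef_pos": TCP position; "tcp_rot": TCP orientation; "ft_force": force on the tool from outside, world axes, zero at the start; "ft_torque": the same for the moment, N m; "opening": opening from 0.0 (shut) to 1.0 (fully open).
Only numpy, scipy, OpenCV 4.12 (cv2) and the standard library are available. Lean on these libraries where they do the work, as an engineer would, in place of code of your own. Each camera call takes 0.05 s, during which the arm holds its last target.

## Working session

There is one attempt and no reset: what is moved stays moved. The work goes in short steps, Python scripts to look and compute and a tool call to move; the robot and the scene stay as the last step left them, time stands still between calls to the robot, and variables do not carry over. Pictures are saved under pics/ and viewed, and the job is handed in when it is done.

Besides the shell and the picture viewer there is one more tool, called after "Call:" as name([rows], argument=value, ...), one row to a line, values as JSON. play_rows: Moves the arm, as the interface text tells. Shifts and turns lie within -1 to 1; 1 stands for 0.8 m of shift or 45 degrees of turn. Its arguments: {"type":"object","properties":{"plan":{"type":"array"},"force":{"type":"number"}},"required":["plan"]}

```bash
ls; mkdir -p pics; python3 - <<'E'
from workcell import r
import cv2,pickle
d={}
for n in ["side","top","wrist"]:
    c=r.capture(n); d[n]=c
    cv2.imwrite(f"pics/{n}0.png",c["color"][:,:,::-1])
pickle.dump(d,open("c0.pkl","wb"))
print(r.observe())
E
```

```text
pics
{'t': 0.15, 'joint_positions': array([ 6.96491291e+01,  7.50385753e+00,  8.53131809e+01, -1.17742098e-03,
        8.72615829e+01, -4.89354236e+00]), 'qd': array([-0.01894846, -0.26159168, -0.23425331, -0.05054759,  0.02175807,
       -0.00684003]), 'tau': array([-7.41996300e-04, -5.60485196e+01, -4.92330658e+01,  7.67410104e-02,
        3.07427743e-02, -7.41707163e-05]), 'eef_pos': array([0.15975561, 0.57790213, 0.21785902]), 'tcp_rot': array([-1.79921565e+02, -5.53505515e-03,  1.64542725e+02]), 'ft_force': array([ 0.56347279, -0.66775498,  0.15195983]), 'ft_torque': array([-0.01928209, -0.01585228, -0.01096887]), 'opening': 1.001980244999054}
```

View pics/side0.png

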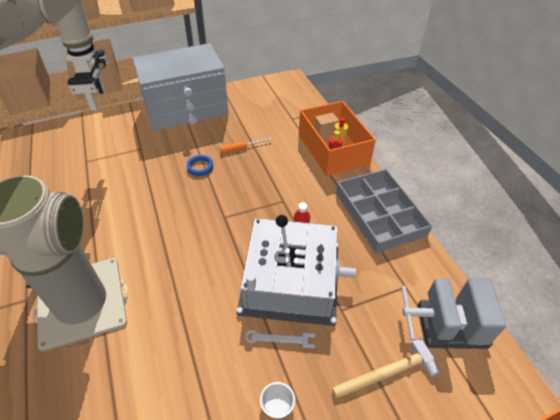

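View pics/top0.png

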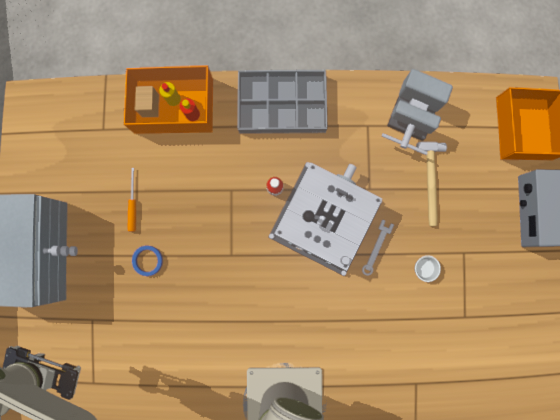

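View pics/wrist0.png

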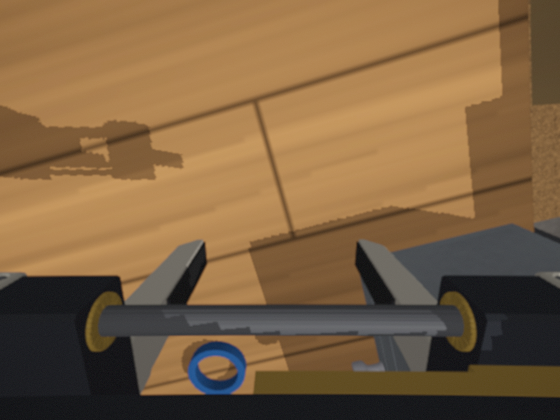

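```bash
python3 - <<'E'
import cv2
a=cv2.imread("pics/top0.png")[150:285,260:400]
cv2.imwrite("pics/topz.png",cv2.resize(a,None,fx=5,fy=4.4444,interpolation=cv2.INTER_CUBIC)[:600])
a=cv2.resize(cv2.imread("pics/top0.png")[155:280,265:390],None,fx=4.8,fy=4.8,interpolation=cv2.INTER_CUBIC);cv2.imwrite("pics/topz.png",a)
a=cv2.resize(cv2.imread("pics/side0.png")[200:325,230:360],None,fx=4.8,fy=4.8,interpolation=cv2.INTER_CUBIC);cv2.imwrite("pics/sidez.png",a)
E
```

```text
(no output)
```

View pics/topz.png

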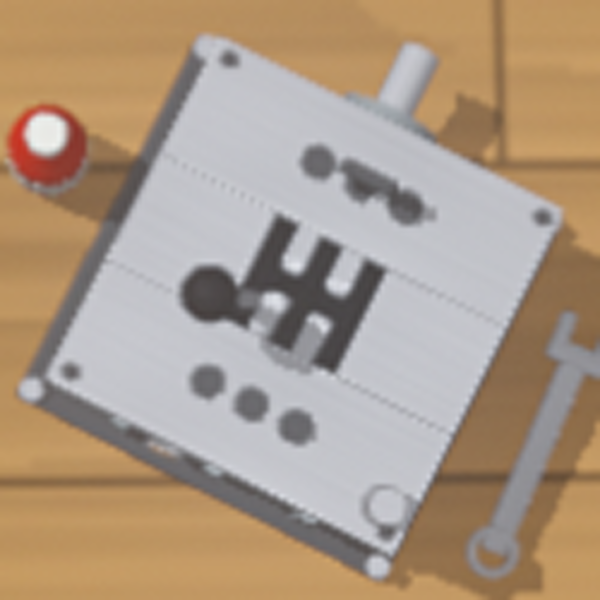

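View pics/sidez.png

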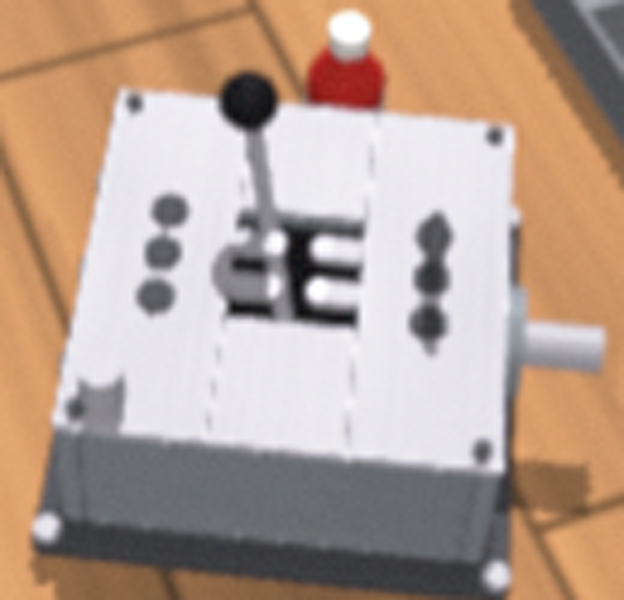

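```bash
cat > h.py <<'E'
import numpy as np,cv2,pickle
from scipy.optimize import least_squares
def proj(c,P):
    return cv2.projectPoints(np.asarray(P,float).reshape(-1,1,3),np.asarray(c["rvec"],float),np.asarray(c["tvec"],float),c["mtx"],np.asarray(c["dist_coeffs"],float))[0].reshape(-1,2)
def g2w(g,P):
    P=np.asarray(P,float).reshape(-1,3);c,s=np.cos(g[2]),np.sin(g[2])
    return np.c_[g[0]+c*P[:,0]-s*P[:,1],g[1]+s*P[:,0]+c*P[:,1],P[:,2]]
def knob(t,c,L=.17):
    return [L*np.sin(t),L*np.sin(c)*np.cos(t),.02+L*np.cos(c)*np.cos(t)]
def z2p(p,o): return (np.asarray(p,float)+.5)/4.8-.5+np.asarray(o)
E
python3 - <<'E'
from h import *
d=pickle.load(open("c0.pkl","rb"))
z=.113
Pt=[[-.07,.028,z],[-.07,0,z],[-.07,-.028,z],[.07,.028,z],[.07,-.028,z]]
pt=z2p([[207,381],[251,404],[296,427],[318,162],[407,207]],[265,155])
ps=z2p([[170,210],[162,252],[155,296],[430,322]],[230,200]); Ps=[Pt[0],Pt[1],Pt[2],Pt[4]]
kt=z2p([210,293],[265,155]); ks=z2p([248,101],[230,200])
for use in ("t","s","ts"):
    def f(v):
        e=[]
        if "t" in use: e+=[proj(d["top"],g2w(v,Pt))-pt, proj(d["top"],g2w(v,knob(v[3],.302)))-kt]
        if "s" in use: e+=[proj(d["side"],g2w(v,Ps))-ps, proj(d["side"],g2w(v,knob(v[3],.302)))-ks]
        return np.concatenate(e).ravel()
    s=least_squares(f,[.6,-.05,-.4,0]); print(use,s.x,np.round(s.fun,1))
g=s.x
np.save("g.npy",g)
for lane in (0,-.028):
  for n,o in (("top",[265,155]),("side",[230,200])):
    P=[[.07,lane,.11],[.07,lane,.148],[.07,lane+.018,.143],[.07,lane-.018,.143]]
    print(lane,n,((proj(d[n],g2w(g,P))-o+.5)*4.8-.5).round())
print(g2w(g,[knob(g[3],.302),knob(0,.302),knob(0,0),knob(.27,0),knob(.27,-.302),[.07,0,.11],[-.09,-.09,.11]]))
print(d["top"]["mtx"][0,0], -cv2.Rodrigues(d["top"]["rvec"])[0].T@d["top"]["tvec"])
E
```

```text
t [ 0.5429474  -0.1255968  -0.48184432 -0.18304699] [-0.   0.   0.  -0.  -0.1 -0.1  0.1 -0.  -0.2 -0.   0.2  0.1]
s [ 0.54312379 -0.12574171 -0.47344    -0.18512257] [-0.1 -0.1  0.1 -0.   0.1 -0.1 -0.2 -0.2  0.   0.5]
ts [ 0.54303344 -0.12569599 -0.47856936 -0.18454574] [ 0.1  0.1  0.1 -0.  -0.  -0.1  0.  -0.  -0.2 -0.1  0.2  0.2 -0.1 -0.2
  0.1 -0.2  0.  -0.2 -0.3 -0.1  0.1  0.4]
0 top [[362. 185.]
 [370. 176.]
 [340. 163.]
 [398. 192.]]
0 side [[431. 281.]
 [437. 236.]
 [438. 214.]
 [434. 271.]]
-0.028 top [[405. 207.]
 [415. 199.]
 [385. 186.]
 [442. 215.]]
-0.028 side [[428. 325.]
 [434. 282.]
 [435. 258.]
 [432. 317.]]
[[ 0.53823249 -0.06720989  0.17955039]
 [ 0.56631826 -0.08081338  0.1823064 ]
 [ 0.54303344 -0.12569599  0.19      ]
 [ 0.58328356 -0.1465775   0.18384105]
 [ 0.56084232 -0.18983406  0.17642619]
 [ 0.60516927 -0.15793167  0.11      ]
 [ 0.42169865 -0.16413903  0.11      ]]
493.8236450639254 [0.44417164 0.00618124 1.44754336]
```

```bash
cat >> h.py <<'E'
from scipy.spatial.transform import Rotation as Rn
def status(tgt_g=None,yaw=None,o=None):
    from workcell import r
    o=o or r.observe(); g=np.load("g.npy")[:3]; c,s=np.cos(g[2]),np.sin(g[2])
    p=o["eef_pos"]; rel=p[:2]-g[:2]
    print("t",round(o["t"],2),"gear-frame tcp mm",np.round([1e3*(c*rel[0]+s*rel[1]),1e3*(-s*rel[0]+c*rel[1]),1e3*p[2]],1),"rot",np.round(o["tcp_rot"],1),"gyaw+180",round(np.degrees(g[2])+180,1),
     "F gear",np.round([c*o["ft_force"][0]+s*o["ft_force"][1],-s*o["ft_force"][0]+c*o["ft_force"][1],o["ft_force"][2]],1),"open",round(o["opening"],3),"j",np.round(o["joint_positions"],0))
    if tgt_g is not None:
        w=g2w(g,np.array(tgt_g)/1e3)[0]; R=Rn.from_euler("xyz",o["tcp_rot"],degrees=True)
        Rt=Rn.from_euler("xyz",[180,0,yaw if yaw is not None else np.degrees(g[2])+180],degrees=True)
        print("tgt world",w.round(3),"shift units",(R.inv().apply(w-p)/.8).round(4),"turn units",(np.degrees((R.inv()*Rt).as_rotvec())/45).round(4))
E
python3 -c "
from h import *
status([-75,50,250])"
```

```text
t 0.15 gear-frame tcp mm [-664.2  448.   217.9] rot [-179.9   -0.   164.5] gyaw+180 152.6 F gear [ 0.8 -0.3  0.2] open 1.002 j [70.  8. 85. -0. 87. -5.]
tgt world [ 0.499 -0.047  0.25 ] shift units [-0.6174 -0.6395 -0.0394] turn units [-1.700e-03  1.000e-04  2.658e-01]
```

Call:
play_rows([
  [[0,0,-0.03],[0,0,0.2],0],
  [[-0.04,-0.04,-0.02],[0,0,0.1],0],
  [[-0.05,-0.055,0],[0,0,0],0],
  [[-0.05,-0.055,0],[0,0,0],0],
  [[-0.05,-0.055,0],[0,0,0],0],
], force=10)

```text
t: 0.78
eef_pos: [0.2154, 0.3575, 0.2566]
tcp_rot: [-179.6, 0.1, 150.9]
ft_force: [0.6, -0.3, 0.4]
opening: 0.511
```

```bash
python3 -c "
from h import *
status([-75,50,250])"
```

```text
t 0.78 gear-frame tcp mm [-513.4  278.   256.6] rot [-1.796e+02  1.000e-01  1.509e+02] gyaw+180 152.6 F gear [0.7 0.1 0.4] open 0.511 j [ 52. -22. 109.  -0.  94.  -9.]
tgt world [ 0.499 -0.047  0.25 ] shift units [-0.5563 -0.2683  0.0107] turn units [-0.0079  0.0017 -0.0383]
```

Call:
play_rows([
  [[-0.075,-0.005,0],[0,0,-0.03],0],
  [[-0.075,-0.01,0],[0,0,0],0],
  [[-0.07,-0.03,0],[0,0,0],0],
  [[-0.07,-0.03,0],[0,0,0],0],
  [[-0.07,-0.03,0],[0,0,0],0],
])

```text
t: 1.4
eef_pos: [0.4334, 0.1405, 0.2574]
tcp_rot: [-179.8, 0.1, 152.5]
ft_force: [0.5, 0.1, 0.7]
opening: 0.014
```

```bash
python3 -c "
from h import *
status([-75,50,230])"
```

```text
t 1.4 gear-frame tcp mm [-220.   185.8  257.4] rot [-1.798e+02  1.000e-01  1.525e+02] gyaw+180 152.6 F gear [0.4 0.3 0.7] open 0.014 j [ 12. -16. 104.  -0.  92. -51.]
tgt world [ 0.499 -0.047  0.23 ] shift units [-0.1815 -0.1693  0.0351] turn units [-0.0037  0.0029 -0.0025]
```

Call:
play_rows([
  [[-0.05,-0.05,0],[0,0,0],0],
  [[-0.05,-0.05,0.01],[0,0,0],0],
  [[-0.05,-0.05,0.01],[0,0,0],0],
  [[-0.02,-0.02,0.01],[0,0,0],0],
  [[0,0,0],[0,0,0],0],
])

```text
t: 2.02
eef_pos: [0.4927, -0.0533, 0.2319]
tcp_rot: [-179.8, 0.0, 152.1]
ft_force: [-0.4, 0.2, 0.2]
opening: 0.004
```

```bash
python3 - <<'E'
from h import *
from workcell import r
status([-75,50,167])
for n in("side","wrist"):
    a=r.capture(n)["color"][:,:,::-1]; cv2.imwrite(f"pics/{n}1.png",cv2.resize(a[130:340,180:460],(800,600)) if n=="side" else a)
E
```

```text
t 2.02 gear-frame tcp mm [-78.   41.1 231.9] rot [-179.8    0.   152.1] gyaw+180 152.6 F gear [-0.5  0.   0.2] open 0.004 j [-12.  -9. 100.  -0.  89. -74.]
tgt world [ 0.499 -0.047  0.167] shift units [-0.0036  0.0114  0.0811] turn units [-0.0046  0.0008 -0.0106]
```

View pics/side1.png

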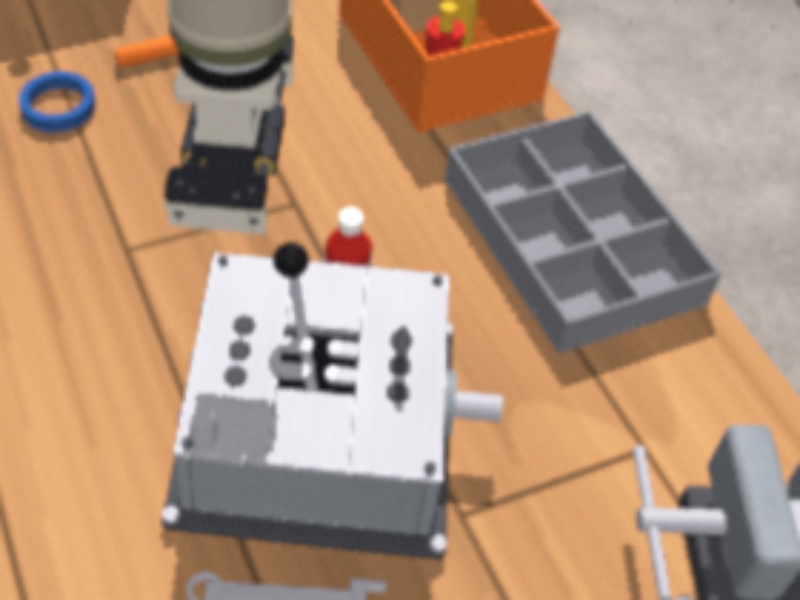

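View pics/wrist1.png

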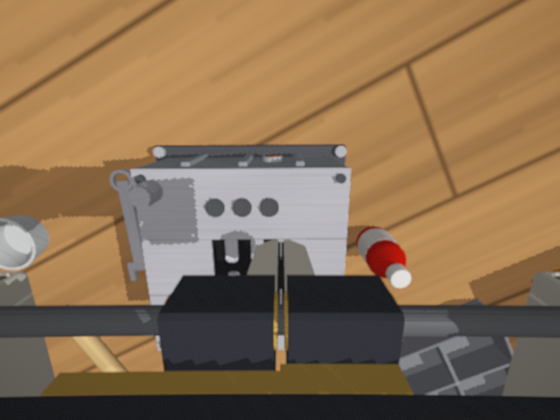

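```bash
python3 - <<'E'
from h import *
from workcell import r
o=r.observe();c=r.capture("side")
R=Rn.from_euler("xyz",o["tcp_rot"],degrees=True)
P=o["eef_pos"]+R.apply([[0,0,0],[0,.0175,0],[0,-.0175,0],[0,0,-.084],[0,.094,-.084],[0,-.094,-.084]])
print(((proj(c,P)-[180,130])*800/280).round())
t=r.capture("top")["color"][:,:,::-1];cv2.imwrite("pics/top1.png",cv2.resize(t[130:300,240:420],(720,600*17//15*1)) [:600])
E
```

```text
[[233. 219.]
 [236. 204.]
 [229. 235.]
 [230. 145.]
 [247.  67.]
 [211. 235.]]
```

View pics/top1.png

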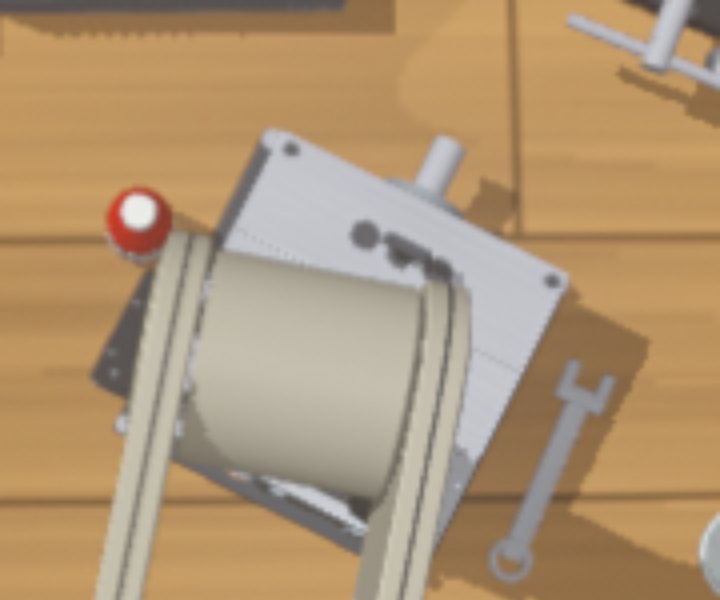

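Call:
play_rows([
  [[0,0.011,0.03],[0,0,-0.01],0],
  [[0,0,0.03],[0,0,0],0],
  [[0,0,0.02],[0,0,0],0],
  [[0,0,0],[0,0,0],0],
])

```text
t: 2.72
eef_pos: [0.4986, -0.0388, 0.1705]
tcp_rot: [-180.0, 0.4, 153.2]
ft_force: [0.4, -0.0, 0.3]
opening: 0.006
```

```bash
python3 -c "
from h import *
status([-23.5,50,168])"
```

```text
t 2.73 gear-frame tcp mm [-79.5  56.7 170.5] rot [-180.     0.4  153.2] gyaw+180 152.6 F gear [0.3 0.1 0.3] open 0.006 j [-10.  -7. 105.  -0.  82. -73.]
tgt world [ 0.545 -0.07   0.168] shift units [-0.0699 -0.0091  0.0036] turn units [-0.0005  0.0094  0.013 ]
```

Call:
play_rows([
  [[-0.012,-0.009,0.003],[0,0,0.01],0],
  [[-0.012,0,0],[0,0,0],0],
  [[-0.012,0,0],[0,0,0],0],
])

```text
t: 3.1
eef_pos: [0.5234, -0.0593, 0.171]
tcp_rot: [179.9, 0.6, 152.7]
ft_force: [-1.9, 2.1, 2.1]
opening: 0.006
```

```bash
python3 -c "
from h import *
status([-23.5,50,168])"
```

```text
t 3.1 gear-frame tcp mm [-48.   49.9 171. ] rot [179.9   0.6 152.7] gyaw+180 152.6 F gear [-2.7  1.   2.1] open 0.006 j [-12.  -3. 101.  -0.  81. -75.]
tgt world [ 0.545 -0.07   0.168] shift units [-0.0306  0.0001  0.0041] turn units [0.0012 0.0136 0.0032]
```

Call:
play_rows([
  [[-0.01,0,0.003],[0,0,0],0],
  [[-0.01,0,0.001],[0,0,0],0],
  [[-0.005,0,0],[0,0,0],0],
  [[0,0,0],[0,0,0],0],
])

```text
t: 3.6
eef_pos: [0.5433, -0.0697, 0.1681]
tcp_rot: [179.9, 0.6, 152.7]
ft_force: [-1.6, 0.7, 1.7]
opening: 0.005
```

```bash
python3 - <<'E'
from h import *
from workcell import r
status([-23.5,50,168])
c=r.capture("side");cv2.imwrite(f"pics/side2.png",cv2.resize(c["color"][180:330,220:370,::-1],(600,600),interpolation=cv2.INTER_CUBIC))
E
```

```text
t 3.6 gear-frame tcp mm [-25.6  49.8 168.1] rot [179.9   0.6 152.7] gyaw+180 152.6 F gear [-1.7 -0.1  1.7] open 0.005 j [-13.   0.  98.  -0.  81. -75.]
tgt world [ 0.545 -0.07   0.168] shift units [-0.0026  0.0002  0.0002] turn units [0.0014 0.0131 0.0022]
```

View pics/side2.png

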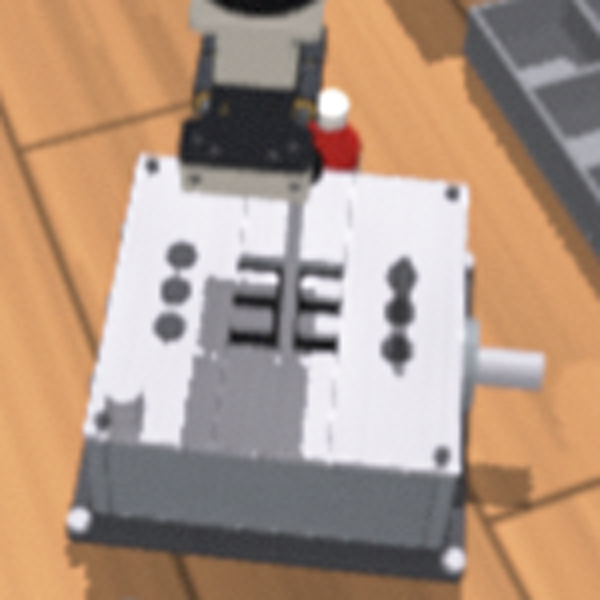

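```bash
python3 - <<'E'
from h import *
from workcell import r
c=r.capture("side");g=np.load("g.npy")
for t in(-.05,-.02,0,.03):
    print(t,((proj(c,g2w(g,[knob(t,.302,L) for L in(.095,.12,.145)]))-[220,180]+.5)*4-.5).round(0).tolist())
E
```

```text
-0.05 [[283.0, 266.0], [284.0, 233.0], [284.0, 200.0]]
-0.02 [[288.0, 266.0], [289.0, 234.0], [291.0, 200.0]]
0 [[291.0, 266.0], [293.0, 234.0], [296.0, 201.0]]
0.03 [[295.0, 267.0], [299.0, 234.0], [303.0, 201.0]]
```

Call:
play_rows([
  [[0.02,0,0],[0,0,0],0],
  [[0.01,0,-0.03],[0,0,0],0],
  [[0,0.02,-0.04],[0,0,0],0],
  [[0,0.03,0],[0,-0.01,0],0],
  [[0,0,0],[0,0,0],0],
])

```text
t: 4.32
eef_pos: [0.539, -0.0223, 0.2253]
tcp_rot: [180.0, 1.2, 152.6]
ft_force: [-0.5, -0.6, -0.2]
opening: 0.01
```

```bash
python3 -c "
from h import *
status([0,105,170])"
```

```text
t 4.33 gear-frame tcp mm [-51.2  90.  225.3] rot [180.    1.2 152.6] gyaw+180 152.6 F gear [-0.2 -0.8 -0.2] open 0.01 j [ -8.  -3.  96.  -0.  87. -70.]
tgt world [ 0.591 -0.032  0.17 ] shift units [-0.0626  0.0187  0.0705] turn units [0.0009 0.0266 0.0015]
```

Call:
play_rows([
  [[0,0.02,0],[0,0.02,0],0],
  [[-0.035,0,0],[0,0,0],0],
  [[-0.027,0,0.03],[0,0,0],0],
  [[0,0,0.035],[0,0,0],0],
  [[0,0,0],[0,0,0],0],
])

```text
t: 4.95
eef_pos: [0.5924, -0.0307, 0.171]
tcp_rot: [180.0, 0.1, 152.6]
ft_force: [-0.6, 0.2, 1.0]
opening: -0.0
```

```bash
python3 - <<'E'
from h import *
from workcell import r
status([0,33.5,170])
c=r.capture("side");cv2.imwrite(f"pics/side3.png",cv2.resize(c["color"][180:330,220:370,::-1],(600,600),interpolation=cv2.INTER_CUBIC))
E
```

```text
t 4.95 gear-frame tcp mm [1.000e-01 1.071e+02 1.710e+02] rot [1.800e+02 1.000e-01 1.526e+02] gyaw+180 152.6 F gear [-0.6 -0.1  1. ] open -0.0 j [ -8.   8.  90.  -0.  82. -70.]
tgt world [ 0.558 -0.096  0.17 ] shift units [ 0.0001 -0.092   0.0013] turn units [0.0003 0.0016 0.0003]
```

View pics/side3.png

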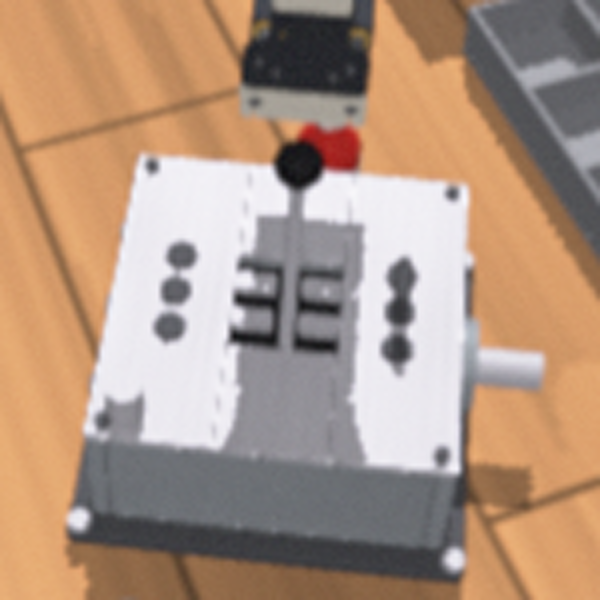

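Call:
play_rows([
  [[0,-0.015,0],[0,0,0],0],
  [[0,-0.012,0],[0,0,0],0],
  [[0,-0.01,0],[0,0,0],0],
  [[0,-0.01,0],[0,0,0],0],
])

```text
t: 5.5
eef_pos: [0.578, -0.0655, 0.1787]
tcp_rot: [179.7, 0.7, 152.6]
ft_force: [1.5, 3.8, 4.2]
opening: 0.005
```

```bash
python3 -c "
from h import *
status([0,33.5,172])"
```

```text
t 5.5 gear-frame tcp mm [  3.3  69.5 178.7] rot [179.7   0.7 152.6] gyaw+180 152.6 F gear [-0.4  4.   4.2] open 0.005 j [-12.   5.  92.   0.  82. -74.]
tgt world [ 0.558 -0.096  0.172] shift units [ 0.0043 -0.0451  0.0081] turn units [0.007  0.0147 0.0016]
```

Call:
play_rows([
  [[0.002,-0.01,0.008],[0.007,0.015,0],0],
  [[0.002,-0.01,0.005],[0,0,0],0],
  [[0,-0.008,0.003],[0,0,0],0],
])

```text
t: 5.88
eef_pos: [0.5646, -0.0853, 0.1663]
tcp_rot: [180.0, 0.1, 152.6]
ft_force: [1.1, 2.4, 2.5]
opening: 0.008
```

```bash
python3 - <<'E'
from h import *
from workcell import r
status([0,33.5,174])
c=r.capture("side");cv2.imwrite(f"pics/side4.png",cv2.resize(c["color"][180:330,220:370,::-1],(600,600),interpolation=cv2.INTER_CUBIC))
E
```

```text
t 5.88 gear-frame tcp mm [  0.6  45.8 166.3] rot [1.800e+02 1.000e-01 1.526e+02] gyaw+180 152.6 F gear [-0.1  2.7  2.5] open 0.008 j [-14.   5.  94.   0.  81. -76.]
tgt world [ 0.558 -0.096  0.174] shift units [ 0.0007 -0.0154 -0.0097] turn units [0.0007 0.0017 0.0015]
```

View pics/side4.png

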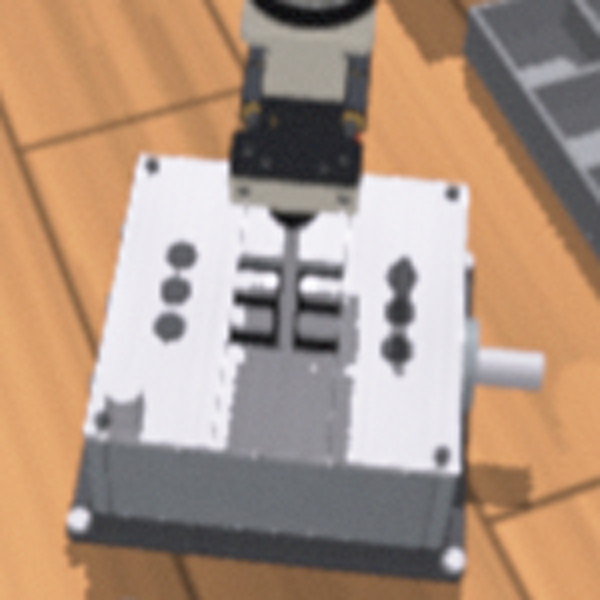

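```bash
python3 - <<'E'
from h import *
from workcell import r
c=r.capture("side");g=np.load("g.npy")
for t in(.302,.2,.15,.1,.05,0,-.05):
    print(t,((proj(c,g2w(g,[knob(0,t,L) for L in(.095,.17)]))-[220,180]+.5)*4-.5).round(0).tolist())
E
```

```text
0.302 [[291.0, 266.0], [298.0, 166.0]]
0.2 [[290.0, 276.0], [296.0, 183.0]]
0.15 [[289.0, 281.0], [295.0, 192.0]]
0.1 [[288.0, 286.0], [294.0, 201.0]]
0.05 [[288.0, 292.0], [292.0, 212.0]]
0 [[287.0, 298.0], [291.0, 223.0]]
-0.05 [[286.0, 304.0], [290.0, 234.0]]
```

Call:
play_rows([
  [[0,-0.009,-0.004],[0,0,0],0],
  [[0,-0.007,0],[0,0,0],0],
  [[0,0,0],[0,0,0],0],
])

```text
t: 6.35
eef_pos: [0.5574, -0.0976, 0.1685]
tcp_rot: [-180.0, -0.1, 152.6]
ft_force: [0.8, 1.8, -0.2]
opening: 0.003
```

```bash
python3 - <<'E'
from h import *
from workcell import r
status([0,33.5,174])
c=r.capture("side");cv2.imwrite(f"pics/side5.png",cv2.resize(c["color"][180:330,220:370,::-1],(600,600),interpolation=cv2.INTER_CUBIC))
E
```

```text
t 6.35 gear-frame tcp mm [ -0.2  31.5 168.5] rot [-1.800e+02 -1.000e-01  1.526e+02] gyaw+180 152.6 F gear [-0.1  2.  -0.2] open 0.003 j [-15.   4.  94.  -0.  82. -78.]
tgt world [ 0.558 -0.096  0.174] shift units [-0.0002  0.0025 -0.0069] turn units [-0.0008 -0.0016  0.0007]
```

View pics/side5.png

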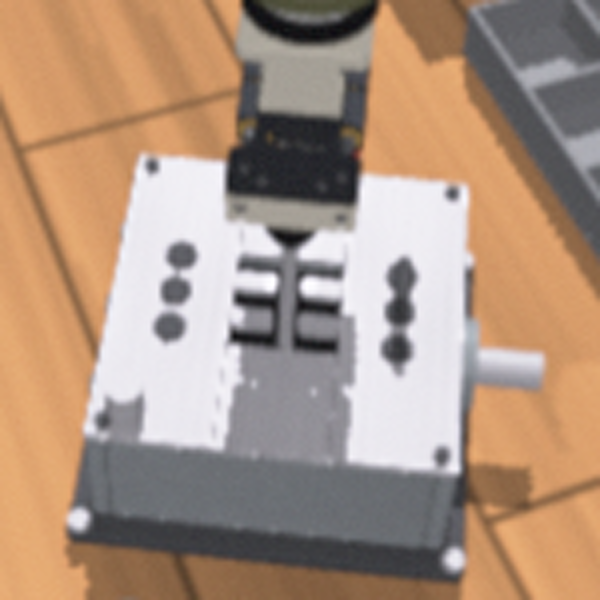

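Call:
play_rows([
  [[0,0.02,0],[0,0,0],0],
  [[0,0.015,-0.03],[0,0,0],0],
  [[0.02,0,-0.045],[0,0,0],0],
  [[0.04,-0.02,-0.01],[0,0,0],0],
  [[0.02,-0.03,0],[0,0,0],0],
])

```text
t: 7.02
eef_pos: [0.4956, -0.0739, 0.2377]
tcp_rot: [-179.9, -0.2, 152.8]
ft_force: [0.3, 0.4, -0.6]
opening: 0.004
```

```bash
python3 - <<'E'
from h import *
from workcell import r
status([-50,0,174])
for n in("side","top"):
  c=r.capture(n);cv2.imwrite(f"pics/{n}6.png",cv2.resize(c["color"][180:330,220:370,::-1] if n=="side" else c["color"][140:290,250:400,::-1],(600,600),interpolation=cv2.INTER_CUBIC))
E
```

```text
t 7.03 gear-frame tcp mm [-66.   24.1 237.7] rot [-179.9   -0.2  152.8] gyaw+180 152.6 F gear [ 0.1  0.5 -0.6] open 0.004 j [-14.  -8.  99.  -0.  90. -77.]
tgt world [ 0.499 -0.103  0.174] shift units [-0.0202 -0.03    0.0796] turn units [-0.0025 -0.0045  0.0038]
```

View pics/side6.png

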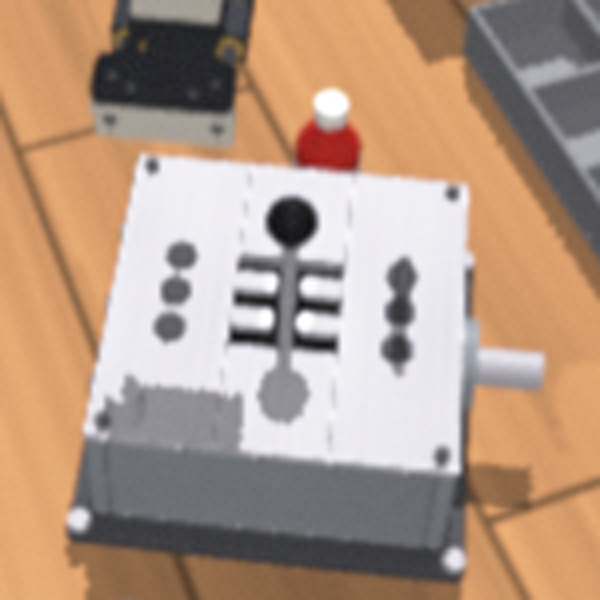

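Call:
play_rows([
  [[0.01,-0.03,0],[0,0,0],0],
  [[0,0,0.04],[0,0,0],0],
  [[0,0,0.037],[0,0,0],0],
  [[0,0,0],[0,0,0],0],
])

```text
t: 7.62
eef_pos: [0.4792, -0.0911, 0.1753]
tcp_rot: [-179.9, -0.1, 152.6]
ft_force: [-0.3, 0.5, -0.5]
opening: 0.006
```

```bash
python3 -c "
from h import *
status([20,0,172])"
```

```text
t 7.62 gear-frame tcp mm [-72.6   1.3 175.3] rot [-1.799e+02 -1.000e-01  1.526e+02] gyaw+180 152.6 F gear [-0.5  0.3 -0.5] open 0.006 j [-17.  -9. 106.  -0.  83. -79.]
tgt world [ 0.561 -0.135  0.172] shift units [-0.1158 -0.0018  0.0039] turn units [-0.0022 -0.0019  0.0015]
```

Call:
play_rows([
  [[-0.03,-0.002,0.004],[0,0,0],0],
  [[-0.02,0,0],[0,0,0],0],
  [[-0.012,0,0],[0,0,0],0],
  [[-0.012,0,0.002],[0,0,0],0],
  [[-0.01,0,0.002],[0,0,0],0],
])

```text
t: 8.25
eef_pos: [0.543, -0.1225, 0.1732]
tcp_rot: [-179.9, 0.1, 152.8]
ft_force: [-1.5, 0.4, 1.1]
opening: 0.005
```

```bash
python3 -c "
from h import *
status([20,0,170])"
```

```text
t 8.25 gear-frame tcp mm [ -1.5   2.8 173.2] rot [-1.799e+02  1.000e-01  1.528e+02] gyaw+180 152.6 F gear [-1.5 -0.3  1.1] open 0.005 j [-18.   2.  96.  -0.  82. -81.]
tgt world [ 0.561 -0.135  0.17 ] shift units [-0.0269 -0.0036  0.0041] turn units [-0.0012  0.0014  0.0038]
```

Call:
play_rows([
  [[-0.01,-0.002,0.003],[0,0,0],0],
  [[-0.01,0,0.001],[0,0,0],0],
  [[-0.005,0,0],[0,0,0],0],
  [[0,0,0],[0,0,0],0],
])

```text
t: 8.75
eef_pos: [0.5609, -0.1334, 0.1691]
tcp_rot: [-180.0, -0.0, 152.7]
ft_force: [-0.5, 0.6, 0.8]
opening: 0.001
```

```bash
python3 -c "
from h import *
status([20,0,170])"
```

```text
t 8.75 gear-frame tcp mm [ 19.4   1.4 169.1] rot [-180.    -0.   152.7] gyaw+180 152.6 F gear [-0.7  0.3  0.8] open 0.001 j [-18.   5.  93.  -0.  82. -81.]
tgt world [ 0.561 -0.135  0.17 ] shift units [-0.0007 -0.0017 -0.0012] turn units [-0.0009 -0.0008  0.0036]
```

Call:
play_rows([
  [[-0.003,0,0],[0,0,0],0],
  [[-0.002,0,0],[0,0,0],0],
])

```text
t: 9.0
eef_pos: [0.5637, -0.1348, 0.1686]
tcp_rot: [-180.0, -0.2, 152.8]
ft_force: [-4.8, 1.2, -0.8]
opening: 0.006
```

```bash
python3 - <<'E'
from h import *
from workcell import r
status()
c=r.capture("side");cv2.imwrite(f"pics/side7.png",cv2.resize(c["color"][180:330,220:370,::-1],(600,600),interpolation=cv2.INTER_CUBIC))
g=np.load("g.npy")
for t in(.2,.22,.25,.27):
    print(t,((proj(c,g2w(g,[knob(t,0,L) for L in(.0955,.13,.15,.17)]))-[220,180]+.5)*4-.5).round(0).tolist())
E
```

```text
t 9.0 gear-frame tcp mm [ 22.6   1.4 168.6] rot [-180.    -0.2  152.8] gyaw+180 152.6 F gear [-4.8 -1.1 -0.8] open 0.006 j [-19.   6.  92.  -0.  82. -81.]
0.2 [[317.0, 302.0], [331.0, 271.0], [339.0, 251.0], [348.0, 232.0]]
0.22 [[320.0, 303.0], [335.0, 272.0], [344.0, 253.0], [354.0, 233.0]]
0.25 [[325.0, 304.0], [341.0, 273.0], [352.0, 254.0], [362.0, 235.0]]
0.27 [[328.0, 305.0], [345.0, 274.0], [356.0, 256.0], [367.0, 236.0]]
```

View pics/side7.png

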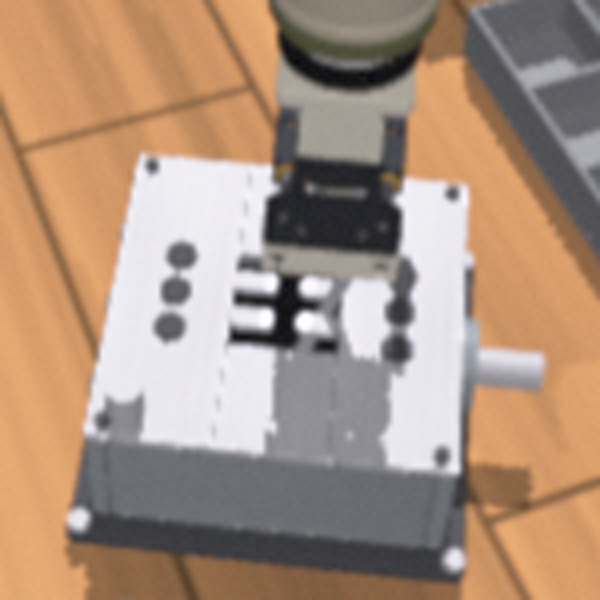

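Force rose at the nominal home position (about 5 N, so the stop). I'll back off and lift clear.

Call:
play_rows([
  [[0.02,0,0],[0,0,0],0],
  [[0.03,0,0],[0,0,0],0],
  [[0.03,0,-0.05],[0,0,0],0],
  [[0.04,0.02,-0.04],[0,0,0],0],
  [[0,0,0],[0,0,0],0],
])

```text
t: 9.68
eef_pos: [0.4862, -0.0768, 0.2444]
tcp_rot: [-180.0, 0.3, 152.7]
ft_force: [0.2, -0.7, 0.5]
opening: 0.005
```

```bash
python3 - <<'E'
from h import *
from workcell import r
status()
c=r.capture("side");cv2.imwrite(f"pics/side8.png",cv2.resize(c["color"][180:330,220:370,::-1],(600,600),interpolation=cv2.INTER_CUBIC))
cv2.imwrite("pics/top8.png",r.capture("top")["color"][:,:,::-1])
E
```

```text
t 9.68 gear-frame tcp mm [-72.9  17.3 244.4] rot [-180.     0.3  152.7] gyaw+180 152.6 F gear [ 0.5 -0.5  0.5] open 0.005 j [-15. -10. 100.  -0.  90. -78.]
```

View pics/side8.png

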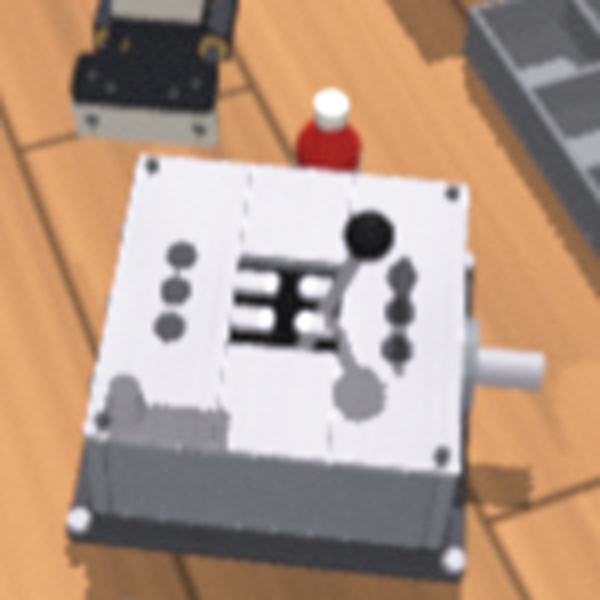

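View pics/top8.png

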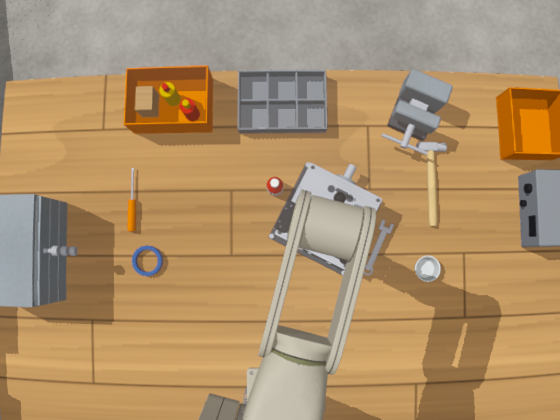

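```bash
python3 -c "
from workcell import r
print(r.finish_job())"
```

```text
the job is handed in; nothing more can be done
None
```

The lever is home in the middle lane's back slot, the one with the T-bar set pin, and the job is handed in. No verdict was reported.

- **What I did:** I located the gearbox from the top and side cameras, and the two fits agreed to about 0.5 px. With closed fingertips I made three pushes: out of the left-front slot to neutral, across to the middle lane, and back into the pin's slot. The highest force I read was about 6 N, between moves, against the 35 N limit. I then lifted the arm clear, at about 9.7 s of the 64 s.
- **Last checks:** In the final side picture the knob is at (369, 235). The fully home position (throw 0.27, cross 0) projects to (367, 236). I read about 0 N on the tool after backing away. By eye in the top view, the bottle and the loose tools are where they started. The arm hides the socket there; the side view, in shadow, shows it still standing at its corner.
- **Problems:** No check failed. During the push across, the fingers were carried up about 8 mm by friction with the rising knob, and I corrected this mid-stroke.

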